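Weigh the spotting tile from its tray

TASK

Weigh the white spotting tile: press lightly on it and slide it out over the open end of its wooden tray until it overhangs enough to pinch by its long sides (but not so far that it tips), then lift it out and lay it gently, flat and centred, on the round pan of the balance and let go. The tile and the balance are delicate, so keep every push light, do not let the tile fall on the bench, and leave the other things on the bench where they are.

Things in the scene. Friction and masses are not known exactly. Their poses are not given: they have to be found in the camera images.
- tile: White porcelain spotting tile, 12 shallow wells (treat the top as flat): a slab 116 mm long (own x), 62 mm wide (y), 8 mm thick (z), 150 to 220 g, flat in the tray at the start, front end (-x) 10 to 18 mm inside the tray's open end. Origin: centre of its underside. Chips if pressed on the tray with over 15 N: touch down at 4 mm/s or less; a press of 8 to 11 N drags it (fingertips grip it better than the wood).
- tile_front (a point): Middle of the tile's front end face, 58 mm from its centre along its -x, 4 mm above its underside.
- tray: Fixed pale wooden tile tray 140 mm long (own x), 94 mm wide, floor 70 mm above the bench. Open end at x = -70 mm, free space before and below it. Side rails 14 mm wide stand 12 mm above the floor; the channel between is 66 mm wide, too close to grip the tile inside. Back stop 22 mm high, inner face at x = +64 mm. Open from above. Origin: on the bench under its centre.
- tray_edge (a point): Middle of the tray floor's front edge (the open end), at floor height, 70 mm above the bench; the tile overhangs by the distance of tile_front beyond this along the tray's -x.
- balance: Fixed electronic balance, white plastic housing 190 mm long (own x, from -110 to +80 mm), 130 mm wide, top 41 mm above the bench, display at -x. Origin on the bench under the centre of the pan.
- pan_top (a point): Centre of the top face of the balance's round steel pan, 70 mm in diameter, 4 mm thick, 80 mm above the bench on a stem, 39 mm clear above the housing; z up. The pan is sprung: it sinks about 0.4 mm per newton, to a stop at 5 mm; more than 11 N on it harms the balance.
- reagent_bottle: White plastic reagent bottle, 64 mm across, 150 mm tall, standing; origin at the centre of its base. Leave alone.
- flask: Glass volumetric flask, 66 mm across, 145 mm tall, standing; origin at the centre of its base. Leave alone.
- calculator: Black pocket calculator 135 x 72 x 14 mm, lying flat; origin at the centre of its underside. Leave alone.
- ruler: Wooden ruler 300 x 34 x 5 mm, lying flat; origin at the centre of its underside. Leave alone.
Not all that is in view belongs to the job. Leave any red look-alike of the balance alone.

How it is judged:
On the way, in this order (a step that is already met when the one before it is completed fails the run):
1. the tile overhangs the tray's open end by at least 28 mm, still lying flat on the tray floor (x of tile_front in the frame of tray below -0.098 m and angle between tile's own z axis and vertical below 0.06 rad and z of tile in the frame of tray below 0.073 m and contact force between tile and tray above 0.2 N), for 0.2 s.
2. the tile is pinched and lifted clear of the tray (z of tile in the frame of tray above 0.095 m and contact force between the fingers and tile above 1 N and contact force between tile and tray below 0.05 N), for 0.2 s.
At the end, for the whole second after the job is handed in: The tile lies flat (within 0.06 rad) and at rest on the balance pan, its centre within 15 mm of the pan's centre, any heading, released (horizontal distance between tile and pan_top below 0.015 m and angle between tile's own z axis and vertical below 0.06 rad and z of tile in the frame of pan_top between -0.004 and 0.004 m and contact force between tile and balance above 0.5 N and contact force between the fingers and tile below 0.05 N and linear speed of tile below 0.02 m/s); the robot touches nothing.
It fails at once if the tile is pressed on the tray with more than 15 N (contact force between tile and tray above 15 N).
It fails at once if the tile is set on the balance with more than 11 N (contact force between tile and balance above 11 N).
It fails at once if the robot pushes the balance or its pan with more than 11 N (contact force between any of the fingers, the arm and balance above 11 N).
It fails at once if the tile falls to the bench (height (world z) of tile below 0.04 m).
It fails at once if a bystander is moved by more than 20 mm (distance of any of reagent_bottle, flask, calculator, ruler from where it was at the start of the episode above 0.02 m).
It also fails if it takes over 72 s, if anything falls off the work surface, if the arm or the gripper's body presses on something with over 40 N, if the wrist force passes 120 N, or if a joint passes its speed limit or range.

ROBOT

A 6-joint arm with a two-finger parallel gripper is mounted at the origin on the work surface. World frame = base frame: x ahead of the robot, y to its left, z up, the work surface at z = 0. Lengths are in m, angles in rad, forces in N, time in s.
With the tool pointing down it reaches from about 0.35 to 0.775 m from the base axis. Payload 5.5 kg.
Tool frame: the origin (TCP) lies midway between the tips of the shut fingers; the grasp point (between the pads) lies 19 mm behind it; z points along the fingers, y is the direction in which the jaws open and shut (so a half turn about z gives the same grasp; the last joint's range is limited). The gripper opens to 85 mm and grips with 20 to 120 N. Pads are 22 mm wide; open, the fingers measure 114 mm over their backs; the gripper's body (76 mm by 85 mm) begins 54 mm behind the grasp point. The pads swing forward as they close: fully open they stand 13 mm farther back than shut.
Start: joints at [-1.293, 0.313, 0.046, 1.304, 0, 1.431], TCP at [0.233, -0.526, 0.231] pointing down, gripper open.
Joint ranges: [-2.76, 2.76], [-0.86, 1.69], [-1.03, 1.26], [-2.2, 2.34], [-1.47, 1.5], [-3.14, 3.14]. Speed limits (rad/s): [2.57, 2.57, 3.14, 3.14, 3.14, 3.14].

INTERFACE

Orientations are given as a unit quaternion [w, x, y, z].
In Python, from workcell import env gives the robot as it stands.
- The arm moves only by the shell command python3 -m creep 'ROWS' [OPENING] [FORCE]. ROWS is JSON, a list of rows, each a list of 6 numbers: the shift along the tool's x, y, z in m, then the turn, a rotation vector about the tool's x, y, z in degrees. A call has exactly 8 rows; each row is the pose to reach, as a shift and turn from the pose commanded when the call began, along the tool's axes at that moment; what a row does not reach only later rows make up. A row lasts 1/10 s, in which the tool goes at most 50 mm and 8.59 degrees, less where a joint would pass 70% of its speed; a pose out of reach is approached as far as the arm can. A call with a gripper value outside its range is refused whole. OPENING is the finger opening in m, from 0 to 0.0854, set as the call begins (- or left out, the last holds). The fingers move at their own pace and stop on an object; FORCE is the grip in N (left out, the last holds). Time passes only in rows, so rows that repeat a pose let the fingers close, or fill a call up. It gives the time, the measured TCP pose, the force and the opening at its end, in the units of the state.
- env.get_state(): the state, without advancing time (a new reading comes with each control period).
- env.read_camera(name): name is "scene" or "top"; returns (picture, depth): 400x640x3 uint8, blue, green, red; 400x640 float32, m along the optical axis (not along the pixel's ray), 0 where there is no reading.
- env.camera_params(name): a dict with "fx", "fy", "cx", "cy" (pixels), "position" and "orientation" of the camera in the world. Camera axes: x right, y up, looking along -z (the intrinsics and any distortion apply to the point x, -y, -z); pixel columns grow to the right and rows downward; lengths in m; the calibration is good to about 2 mm. A picture is of the moment at which its call begins. camera_params takes no time and is no camera call.
- env.hand_in(): hands the job in, once; it reports no verdict.
The state is a dict: "clock": time; "joint_pos": joint angles; "qvel": joint speeds; "tau": joint torques, N m; "tcp_pos": TCP position; "orientation": TCP orientation; "wrist_force": force on the tool from outside, world axes, zero at the start; "ft_torque": the same for the moment, N m; "finger_gap": finger opening in m.
Only numpy, scipy, OpenCV 4.12 (cv2) and the standard library are available. Lean on these libraries where they do the work, as an engineer would, in place of code of your own. Each camera call takes 0.05 s, during which the arm holds its last target. There are 200 camera calls.

## Working session

There is one attempt and no reset: what is moved stays moved. The work goes in short steps, Python scripts to look and compute and a shell command to move; the robot and the scene stay as the last step left them, time stands still between calls to the robot, and variables do not carry over. Pictures are saved under pics/ and viewed, about 8 in all and at most 12, crops included, and the job is handed in when it is done.

```bash
mkdir -p pics
cat > h.py <<'E'
import numpy as np,cv2
from workcell import env
from scipy.spatial.transform import Rotation as R
def rot(q): return R.from_quat([q[1],q[2],q[3],q[0]])
def grab(n):
    p=env.camera_params(n); im,d=env.read_camera(n); return im,d,p
def world(p,d,u,v,z=None):
    u=np.asarray(u,float);v=np.asarray(v,float)
    r=np.stack([(u-p['cx'])/p['fx'],-(v-p['cy'])/p['fy'],-np.ones_like(u)],-1)
    r=rot(p['orientation']).apply(r.reshape(-1,3)); o=np.array(p['position'])
    if z is None: s=d[v.astype(int),u.astype(int)].ravel()[:,None]
    else: s=((z-o[2])/r[:,2])[:,None]
    return o+r*s
E
python3 - <<'E'
from h import *
for n in('scene','top'):
    im,d,p=grab(n); cv2.imwrite(f'pics/{n}1.png',im); np.savez(f'{n}1.npz',im=im,d=d); print(n,p)
print(env.get_state())
E
```

```text
scene {'fx': 446.91595027293073, 'fy': 446.91595027293073, 'cx': 324.7467433705205, 'cy': 189.62873008867678, 'position': array([ 0.98791072, -0.81759675,  0.87886409]), 'orientation': array([0.8912339 , 0.37043928, 0.09882684, 0.24230172])}
top {'fx': 371.4615610524721, 'fy': 371.4615610524721, 'cx': 314.4098670701605, 'cy': 201.59864477815566, 'position': array([ 0.46391341, -0.09178822,  1.11196349]), 'orientation': array([ 0.70660027,  0.03672326, -0.03846144, -0.70561192])}
{'clock': 0.1, 'joint_pos': array([-1.29260970e+00,  3.13932826e-01,  4.50683368e-02,  1.30360847e+00,
        1.63900479e-05,  1.43123051e+00]), 'qvel': array([ 0.0007539 , -0.00263799,  0.00215814, -0.00032649,  0.00083888,
       -0.0009921 ]), 'tau': array([ 1.83978365e-03, -4.81726921e+01,  2.99243456e+01,  1.27058721e-02,
       -1.31227494e-04, -1.75355432e-06]), 'tcp_pos': array([ 0.23316501, -0.52508934,  0.23048385]), 'orientation': array([-8.36871227e-04,  9.78264217e-01,  2.07360599e-01, -4.98821964e-05]), 'wrist_force': array([-0.18504652,  0.74507416,  0.04318705]), 'ft_torque': array([-0.01231035,  0.05102159,  0.02357543]), 'finger_gap': 0.08507229240407459}
```

View pics/scene1.png

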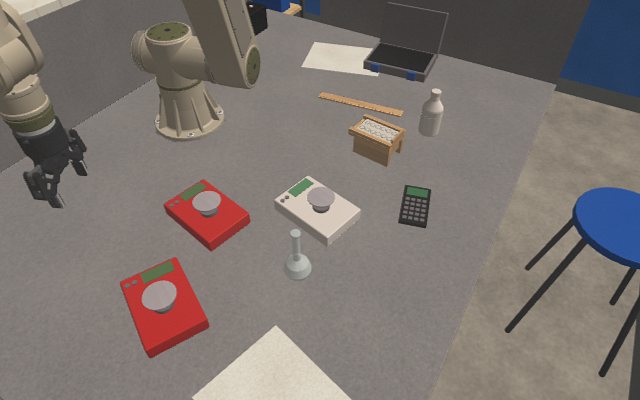

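View pics/top1.png

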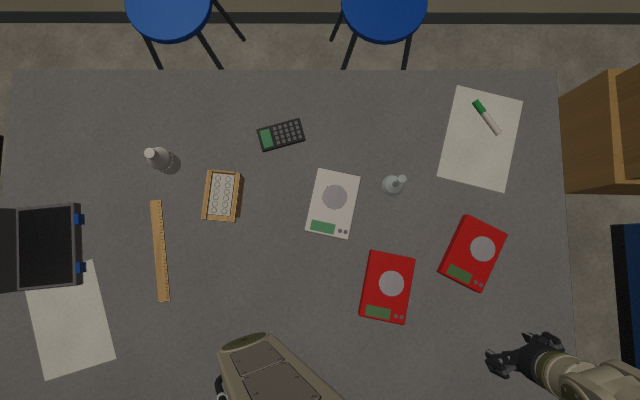

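The scene view shows the white balance at about (318,205), red look-alikes at (207,210) and (163,300), the tray with tile at (380,135), bottle at (430,113) and flask at (297,258). In the top view the white balance pan is at (335,197), the red ones at (391,283) and (482,248), and the tray at (222,195). By the description I choose the white balance and the only tray; next is a close crop to check.

Run:
```python
from h import *
a=np.load('top1.npz')['im'];b=np.load('scene1.npz')['im']
x=cv2.resize(a[155:235,190:250],None,fx=6,fy=6,interpolation=cv2.INTER_CUBIC)
y=cv2.resize(a[160:245,300:365],None,fx=5,fy=5,interpolation=cv2.INTER_CUBIC)
z=np.zeros((580,800,3),np.uint8); z[:480,:360]=x; z[:425,360:685]=y
cv2.imwrite('pics/crop1.png',z)
cv2.imwrite('pics/crop2.png',cv2.resize(b[105:175,335:415],None,fx=8,fy=8,interpolation=cv2.INTER_CUBIC))
```

```text
(no output)
```

View pics/crop1.png

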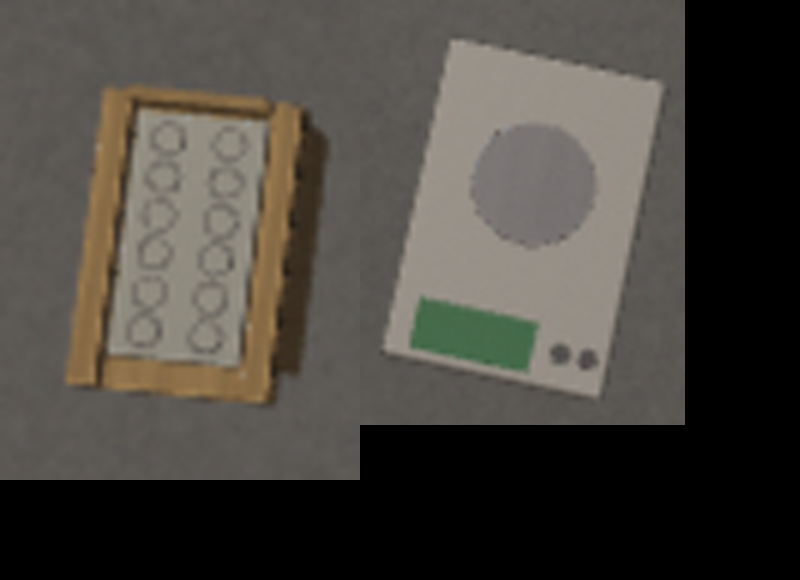

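View pics/crop2.png

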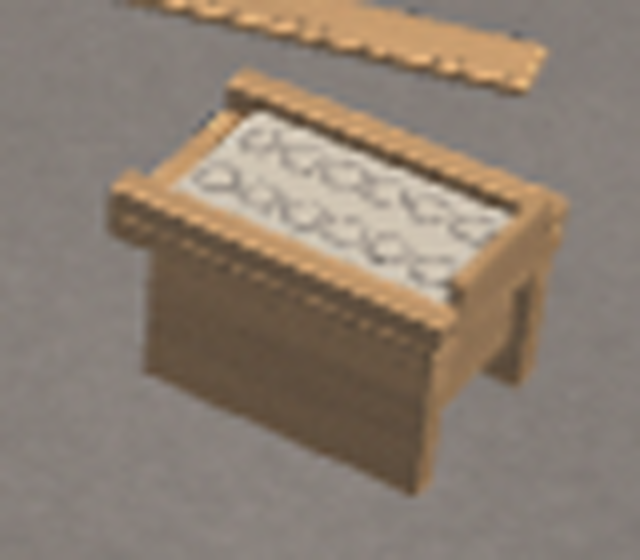

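Top crop: tray with tile, its bare floor strip (open end) at the bottom (100..245, 370), which is towards the robot. The back stop is at the top. The white balance's pan centre is at crop (533,185), about pixel (334.6,197), with the green display below it. The scene crop confirms it: bare floor at the left end (200,150), raised stop at the right end (510,230).

Run:
```python
from h import *
p=env.camera_params('top');f=np.load('top1.npz');d=f['d'];im=f['im']
def px(x,y,s,u0,v0): return u0+(np.array(x)+.5)/s-.5, v0+(np.array(y)+.5)/s-.5
u,v=px([103,303,270,67],[88,105,403,384],6,190,155)
w=world(p,d,u,v,.082);print('tray corners BL BR FR FL\n',w.round(4),w.mean(0))
ax=(w[0]+w[1]-w[2]-w[3]);print('len',np.linalg.norm(ax)/2,'wid',np.linalg.norm(w[0]+w[3]-w[1]-w[2])/2,'yaw',np.degrees(np.arctan2(ax[1],ax[0])))
ay=w[0]+w[3]-w[1]-w[2];print('yaw from y',np.degrees(np.arctan2(-ay[0],ay[1])))
u,v=px([137,268,240,107],[108,122,367,352],6,190,155)
t=world(p,d,u,v,.078);print('tile',t.round(4),t.mean(0));
u,v=px([533],[185],5,360-360+300,160)
u,v=px([533-360],[185],5,300,160)
print('pan',world(p,d,u,v,.080),u,v)
V,U=np.mgrid[100:260,140:420];W=world(p,d,U.ravel(),V.ravel());
for nm,c,zl in(('tray',w.mean(0),(.066,.1)),('pan',world(p,d,u,v,.08)[0],(.066,.1))):
    m=(np.hypot(*(W[:,:2]-c[:2]).T)<.11)&(W[:,2]>zl[0])&(W[:,2]<zl[1])
    r=cv2.minAreaRect(W[m,:2].astype(np.float32));print(nm,m.sum(),r,'medz',np.median(W[m,2]),'circle',cv2.minEnclosingCircle(W[m,:2].astype(np.float32)))
s=env.get_state(); print(rot(s['orientation']).as_matrix().round(3))
for nm,uv in (('bottle',(158,157)),('flask',(393,184)),('ruler',(160,250))): print(nm,world(p,d,[uv[0]],[uv[1]]))
```

```text
tray corners BL BR FR FL
 [[0.6649 0.2087 0.082 ]
 [0.657  0.1148 0.082 ]
 [0.5174 0.1269 0.082 ]
 [0.526  0.2208 0.082 ]] [0.59134784 0.16778922 0.082     ]
len 0.139774551513937 wid 0.09429489899464248 yaw -4.980725777939499
yaw from y -5.03999766136325
tile [[0.6562 0.1936 0.078 ]
 [0.6496 0.1318 0.078 ]
 [0.5343 0.142  0.078 ]
 [0.5412 0.204  0.078 ]] [0.59533169 0.16785575 0.078     ]
pan [[ 0.58826128 -0.14962005  0.08      ]] [334.2] [196.6]
tray 1754 ((0.591397762298584, 0.16769792139530182), (0.0955180749297142, 0.14007312059402466), 84.64546203613281) medz 0.08032505366478548 circle ((0.5905455350875854, 0.16747787594795227), 0.0827687531709671)
pan 476 ((0.5886991620063782, -0.15059153735637665), (0.06729072332382202, 0.0683051198720932), 45.300811767578125) medz 0.081246711981942 circle ((0.5893926620483398, -0.15016955137252808), 0.034920111298561096)
[[ 0.914  0.406 -0.   ]
 [ 0.406 -0.914  0.002]
 [ 0.    -0.002 -1.   ]]
bottle [[0.69020534 0.32942878 0.12378967]]
flask [[ 0.62618614 -0.31780779  0.06704912]]
ruler [[0.43773511 0.36049364 0.00701233]]
```

```bash
cat >> h.py <<'E'
def need(x,y,z,yaw):
    s=env.get_state(); T=rot(s['orientation']); 
    G=R.from_matrix(np.c_[[np.cos(yaw),np.sin(yaw),0],[np.sin(yaw),-np.cos(yaw),0],[0,0,-1]])
    print('t',s['clock'],'tcp',s['tcp_pos'].round(4),'F',s['wrist_force'].round(2),'gap',round(s['finger_gap'],4))
    print('shift',T.inv().apply(np.array([x,y,z])-s['tcp_pos']).round(4),'turn',(T.inv()*G).as_rotvec(degrees=True).round(2))
E
python3 -m creep '[[0.032,-0.0235,0,0,0,-8],[0.064,-0.047,0,0,0,-16],[0.096,-0.0705,0,0,0,-24],[0.128,-0.094,0,0,0,-32],[0.16,-0.1175,0,0,0,-40],[0.192,-0.141,0,0,0,-48],[0.224,-0.1645,0,0,0,-56],[0.256,-0.188,0,0,0,-64]]' 0
python3 - <<'E'
from h import *
need(.6253,.1648,.15,np.radians(175))
E
```

```text
clock: 0.9
tcp_pos: [0.3913, -0.2482, 0.231]
orientation: [-0.0, 0.718, 0.696, -0.0]
wrist_force: [0.4, -0.5, -0.7]
finger_gap: -0.0001
t 0.9 tcp [ 0.3913 -0.2482  0.231 ] F [ 0.42 -0.53 -0.74] gap -0.0001
shift [0.42   0.2213 0.0811] turn [-0.000e+00 -3.000e-02 -8.675e+01]
```

```bash
python3 -m creep '[[0.0355,0.0187,0,0,0,-8],[0.071,0.0374,0,0,0,-16],[0.1065,0.0561,0,0,0,-24],[0.142,0.0748,0,0,0,-32],[0.1775,0.0935,0,0,0,-40],[0.213,0.1122,0,0,0,-48],[0.2485,0.1309,0,0,0,-56],[0.284,0.1496,0,0,0,-64]]' 0
python3 - <<'E'
from h import *
need(.6253,.1648,.11,np.radians(175))
E
```

```text
clock: 1.7
tcp_pos: [0.5511, 0.0302, 0.2309]
orientation: [-0.0, 0.24, 0.971, -0.0]
wrist_force: [1.1, -1.1, -0.2]
finger_gap: 0.0002
t 1.7 tcp [0.5511 0.0302 0.2309] F [ 1.13 -1.15 -0.23] gap 0.0002
shift [-0.0032  0.1537  0.1208] turn [-2.000e-02 -4.000e-02 -2.272e+01]
```

```bash
python3 -m creep '[[-0.001,0.035,0.01,0,0,-6],[-0.002,0.07,0.03,0,0,-12],[-0.003,0.105,0.055,0,0,-18],[-0.003,0.135,0.08,0,0,-22.7],[-0.003,0.15,0.1,0,0,-22.7],[-0.003,0.1537,0.115,0,0,-22.7],[-0.003,0.1537,0.1208,0,0,-22.7],[-0.003,0.1537,0.1208,0,0,-22.7]]' 0
python3 - <<'E'
from h import *
need(.6253,.1648,.085,np.radians(175))
E
```

```text
clock: 2.5
tcp_pos: [0.6247, 0.1619, 0.1096]
orientation: [-0.001, 0.047, 0.999, -0.0]
wrist_force: [0.2, -1.5, 0.8]
finger_gap: -0.0001
t 2.5 tcp [0.6247 0.1619 0.1096] F [ 0.18 -1.49  0.75] gap -0.0001
shift [-0.0004  0.003   0.0245] turn [-0.05 -0.13 -0.41]
```

```bash
python3 -m creep '[[0,0,0.006,0,0,0],[0,0,0.012,0,0,0],[0,0,0.017,0,0,0],[0,0,0.021,0,0,0],[0,0,0.0236,0,0,0],[0,0,0.0236,0,0,0],[0,0,0.0236,0,0,0],[0,0,0.0236,0,0,0]]' 0
python3 - <<'E'
from h import *
need(.6253,.1648,.080,np.radians(175))
E
```

```text
clock: 3.3
tcp_pos: [0.6259, 0.1628, 0.0871]
orientation: [0.0, 0.047, 0.999, -0.0]
wrist_force: [-0.2, -0.7, -0.2]
finger_gap: -0.0001
t 3.3 tcp [0.6259 0.1628 0.0871] F [-0.2  -0.71 -0.17] gap -0.0001
shift [0.0008 0.0019 0.0071] turn [ 0.    0.03 -0.36]
```

```bash
python3 -m creep '[[0,0.001,0.001,0,0,0],[0,0.002,0.002,0,0,0],[0,0.002,0.003,0,0,0],[0,0.002,0.004,0,0,0],[0,0.002,0.0044,0,0,0],[0,0.002,0.0048,0,0,0],[0,0.002,0.0052,0,0,0],[0,0.002,0.0056,0,0,0]]' 0
python3 -m creep '[[0,0,0.0003,0,0,0],[0,0,0.0006,0,0,0],[0,0,0.0009,0,0,0],[0,0,0.0012,0,0,0],[0,0,0.0015,0,0,0],[0,0,0.0018,0,0,0],[0,0,0.002,0,0,0],[0,0,0.002,0,0,0]]' 0
```

```text
clock: 4.1
tcp_pos: [0.6259, 0.1647, 0.0813]
orientation: [0.0, 0.047, 0.999, -0.0]
wrist_force: [-0.5, -0.6, -0.5]
finger_gap: -0.0001
clock: 4.9
tcp_pos: [0.6258, 0.1647, 0.0792]
orientation: [-0.0, 0.047, 0.999, -0.0]
wrist_force: [0.4, 0.4, 0.3]
finger_gap: -0.0004
```

```bash
python3 -m creep '[[0,0,0.0003,0,0,0],[0,0,0.0006,0,0,0],[0,0,0.0009,0,0,0],[0,0,0.0012,0,0,0],[0,0,0.0012,0,0,0],[0,0,0.0012,0,0,0],[0,0,0.0012,0,0,0],[0,0,0.0012,0,0,0]]' 0
```

```text
clock: 5.7
tcp_pos: [0.6259, 0.1648, 0.0781]
orientation: [0.0, 0.047, 0.999, -0.0]
wrist_force: [-0.1, 0.6, 0.8]
finger_gap: 0.0001
```

```bash
python3 -m creep '[[0,0,0.0001,0,0,0],[0,0,0.0002,0,0,0],[0,0,0.0003,0,0,0],[0,0,0.0004,0,0,0],[0,0,0.0004,0,0,0],[0,0,0.0004,0,0,0],[0,0,0.0004,0,0,0],[0,0,0.0004,0,0,0]]' 0
```

```text
clock: 6.5
tcp_pos: [0.6259, 0.1647, 0.0781]
orientation: [0.0, 0.047, 0.999, -0.0]
wrist_force: [-2.0, 0.4, 5.6]
finger_gap: -0.0
```

```bash
python3 -m creep '[[0,0,0.0001,0,0,0],[0,0,0.0002,0,0,0],[0,0,0.00025,0,0,0],[0,0,0.00025,0,0,0],[0,0,0.00025,0,0,0],[0,0,0.00025,0,0,0],[0,0,0.00025,0,0,0],[0,0,0.00025,0,0,0]]' 0
```

```text
clock: 7.3
tcp_pos: [0.6259, 0.1648, 0.0781]
orientation: [0.0, 0.047, 0.999, -0.0]
wrist_force: [-2.4, 0.3, 6.9]
finger_gap: 0.0002
```

```bash
python3 -m creep '[[0,0,0.0001,0,0,0],[0,0,0.0002,0,0,0],[0,0,0.0002,0,0,0],[0.0003,0,0.0002,0,0,0],[0.001,0,0.0002,0,0,0],[0.002,0,0.0002,0,0,0],[0.003,0,0.0002,0,0,0],[0.004,0,0.0002,0,0,0]]' 0
```

```text
clock: 8.1
tcp_pos: [0.6235, 0.1652, 0.0781]
orientation: [0.002, 0.047, 0.999, 0.0]
wrist_force: [2.3, 0.2, 5.0]
finger_gap: 0.0006
```

```bash
python3 -m creep '[[0.0008,0,0.0001,0,0,0],[0.0016,0,0.0002,0,0,0],[0.0026,0,0.0003,0,0,0],[0.0036,0,0.0003,0,0,0],[0.0046,0,0.0003,0,0,0],[0.0056,0,0.0003,0,0,0],[0.0066,0,0.0003,0,0,0],[0.0076,0,0.0003,0,0,0]]' 0
python3 - <<'E'
from h import *
im,d,p=grab('top');np.savez('top2.npz',im=im,d=d)
cv2.imwrite('pics/crop3.png',cv2.resize(im[155:235,190:250],None,fx=6,fy=6,interpolation=cv2.INTER_CUBIC))
need(.6,.1648,.078,np.radians(175))
E
```

```text
clock: 8.9
tcp_pos: [0.6162, 0.166, 0.0781]
orientation: [0.002, 0.047, 0.999, 0.0]
wrist_force: [3.8, -0.3, 5.7]
finger_gap: 0.0001
t 8.95 tcp [0.616  0.166  0.0781] F [ 2.32 -0.35  5.91] gap -0.0002
shift [ 0.0158 -0.0027  0.    ] turn [ 0.04  0.22 -0.37]
```

View pics/crop3.png

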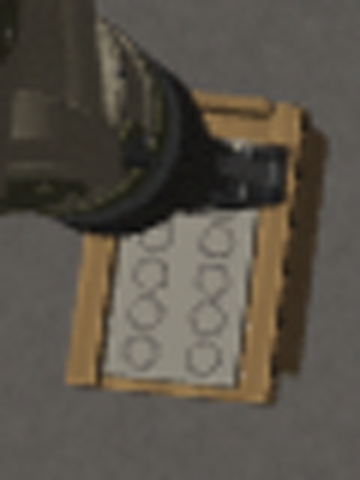

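The tile's front edge moved from crop row ~360 to ~382 (about 10 mm), the same as the TCP, so it's sliding with no slip.

```bash
python3 -m creep '[[0.0015,0,0.0001,0,0,0],[0.0035,0,0.0001,0,0,0],[0.0055,0,0.0001,0,0,0],[0.0075,0,0.0001,0,0,0],[0.0095,0,0.0001,0,0,0],[0.0115,0,0.0001,0,0,0],[0.0135,0,0.0001,0,0,0],[0.0155,-0.0001,0.0001,0,0,0]]' 0
```

```text
clock: 9.75
tcp_pos: [0.6009, 0.1674, 0.0781]
orientation: [0.002, 0.047, 0.999, 0.0]
wrist_force: [3.7, -0.1, 6.9]
finger_gap: 0.0003
```

```bash
python3 -m creep '[[0.002,0,0,0,0,0],[0.004,0,0,0,0,0],[0.006,0,0,0,0,0],[0.008,0,0,0,0,0],[0.01,0,0,0,0,0],[0.012,0,0,0,0,0],[0.014,0,0,0,0,0],[0.016,-0.0001,0,0,0,0]]' 0
```

```text
clock: 10.55
tcp_pos: [0.585, 0.1688, 0.0781]
orientation: [0.002, 0.047, 0.999, 0.0]
wrist_force: [3.6, -0.3, 6.8]
finger_gap: -0.0003
```

```bash
python3 -m creep '[[0.002,0,0,0,0,0],[0.004,0,0,0,0,0],[0.006,0,0,0,0,0],[0.008,0,0,0,0,0],[0.01,0,0,0,0,0],[0.012,0,0,0,0,0],[0.014,0,0,0,0,0],[0.016,-0.0001,0,0,0,0]]' 0
python3 - <<'E'
from h import *
im,d,p=grab('top');np.savez('top3.npz',im=im,d=d)
cv2.imwrite('pics/crop4.png',cv2.resize(im[165:245,190:250],None,fx=7,fy=7,interpolation=cv2.INTER_CUBIC))
E
```

```text
clock: 11.35
tcp_pos: [0.5691, 0.1702, 0.0781]
orientation: [0.002, 0.047, 0.999, 0.0]
wrist_force: [4.5, -0.5, 6.3]
finger_gap: -0.0001
```

View pics/crop4.png

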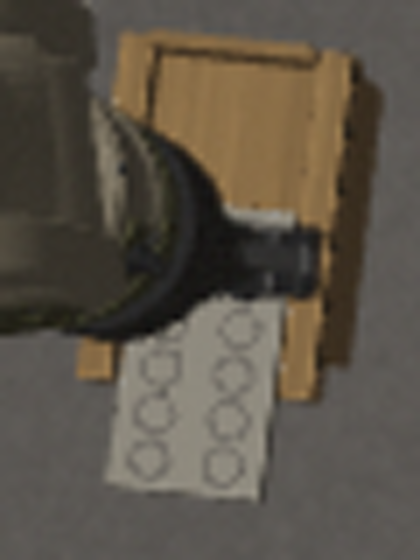

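The tile overhangs: its front corners are at crop (106,484) and (259,500), and its right back corner is near (295,212).

Run:
```python
from h import *
p=env.camera_params('top')
f=lambda x,y:(190+(np.array(x)+.5)/7-.5,165+(np.array(y)+.5)/7-.5)
w=world(p,None,*f([106,259,295],[484,500,212]),.078)
c=np.array([.5914,.1678]);a=np.radians(-5);X=np.array([np.cos(a),np.sin(a)]);Y=np.array([-X[1],X[0]])
print(w.round(4)); print(((w[:,:2]-c)@X).round(4),((w[:,:2]-c)@Y).round(4)); e=w[0]-w[1];print(np.degrees(np.arctan2(-e[0],e[1])))
```

```text
[[0.4843 0.2097 0.078 ]
 [0.4781 0.149  0.078 ]
 [0.593  0.1376 0.078 ]]
[-0.1103 -0.1112  0.0042] [ 0.0324 -0.0287 -0.03  ]
-5.858939496930457
```

```bash
python3 -m creep '[[0.0015,0,0,0,0,0],[0.003,0,0,0,0,0],[0.004,0,0,0,0,0],[0.004,0,0,0,0,0],[0.004,0,0,0,0,0],[0.004,0,-0.0004,0,0,0],[0.004,0,-0.0008,0,0,0],[0.004,0,-0.0014,0,0,0]]' 0
python3 -m creep '[[0,0,-0.003,0,0,0],[0,0,-0.008,0,0,0],[0,0,-0.015,0,0,0],[0,0,-0.024,0,0,0],[0,0,-0.034,0,0,0],[0,0,-0.042,0,0,0],[0,0,-0.045,0,0,0],[0,0,-0.045,0,0,0]]' 0.0854
python3 - <<'E'
from h import *
c=np.array([.5914,.1678]);a=np.radians(-5.2);X=np.array([np.cos(a),np.sin(a)]);Y=np.array([-X[1],X[0]])
g=c-.093*X+.0015*Y
need(g[0],g[1],.125,np.radians(174.8)); need(g[0],g[1],.048,np.radians(174.8))
E
```

```text
clock: 12.2
tcp_pos: [0.5629, 0.1704, 0.0781]
orientation: [-0.0, 0.047, 0.999, 0.0]
wrist_force: [0.7, 0.7, 1.2]
finger_gap: -0.0001
clock: 13.0
tcp_pos: [0.5635, 0.1704, 0.1241]
orientation: [0.001, 0.047, 0.999, 0.0]
wrist_force: [0.7, 0.1, -0.2]
finger_gap: 0.0854
t 13.0 tcp [0.5635 0.1704 0.1241] F [ 0.69  0.07 -0.2 ] gap 0.0854
shift [ 0.065   0.0012 -0.001 ] turn [ 0.02  0.09 -0.16]
t 13.0 tcp [0.5635 0.1704 0.1241] F [ 0.69  0.07 -0.2 ] gap 0.0854
shift [0.0651 0.0012 0.076 ] turn [ 0.02  0.09 -0.16]
```

```bash
python3 -m creep '[[0.015,0.0003,0,0,0,0],[0.035,0.0006,0,0,0,0],[0.055,0.001,0,0,0,0],[0.065,0.0012,0,0,0,0],[0.065,0.0012,0.004,0,0,0],[0.065,0.0012,0.014,0,0,0],[0.065,0.0012,0.02,0,0,0],[0.065,0.0012,0.02,0,0,0]]' 0.0854
python3 - <<'E'
from h import *
im,d,p=grab('top');im2,_,_=grab('scene')
z=np.zeros((560,800,3),np.uint8);z[:,:400]=cv2.resize(im[165:249,190:250],(400,560),interpolation=cv2.INTER_CUBIC);z[:400,400:]=cv2.resize(im2[90:170,320:400],(400,400),interpolation=cv2.INTER_CUBIC)
cv2.imwrite('pics/crop5.png',z)
need(.4989,.1777,.048,np.radians(174.8))
E
```

```text
clock: 13.8
tcp_pos: [0.4981, 0.1773, 0.1016]
orientation: [-0.001, 0.047, 0.999, -0.0]
wrist_force: [0.0, -0.3, 0.3]
finger_gap: 0.0855
t 13.9 tcp [0.4986 0.1774 0.1026] F [0.01 1.11 0.56] gap 0.0855
shift [-0.0003  0.0003  0.0546] turn [-0.02 -0.05 -0.18]
```

View pics/crop5.png

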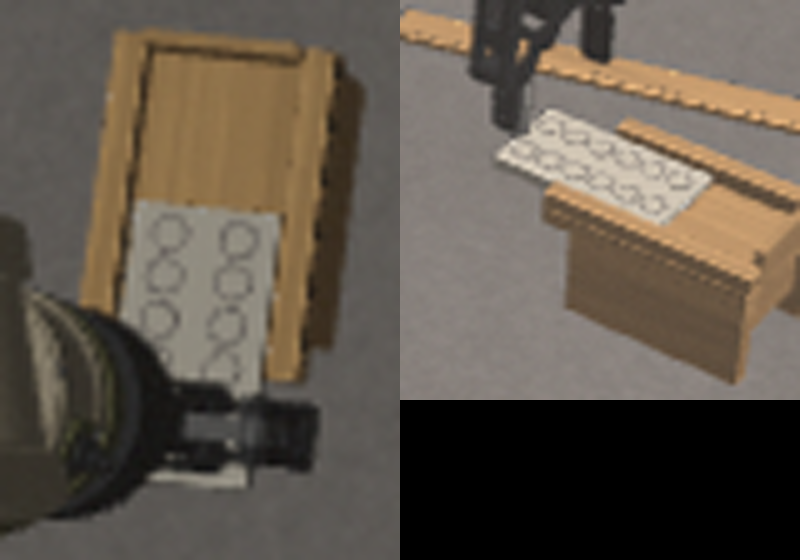

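The tile lies flat with its front at crop row ~485. The right finger is outside the tile, just ahead of the rail's end at (290,380). I'll lower and pinch.

```bash
python3 -m creep '[[0,0,0.008,0,0,0],[0,0,0.018,0,0,0],[0,0,0.028,0,0,0],[0,0,0.038,0,0,0],[0,0,0.046,0,0,0],[0,0,0.052,0,0,0],[0,0,0.0545,0,0,0],[0,0,0.0545,0,0,0]]' 0.0854
python3 -m creep '[[0,0,0,0,0,0],[0,0,0,0,0,0],[0,0,0,0,0,0],[0,0,0,0,0,0],[0,0,0,0,0,0],[0,0,0,0,0,0],[0,0,0,0,0,0],[0,0,0,0,0,0]]' 0.055 40
```

```text
clock: 14.7
tcp_pos: [0.4982, 0.1776, 0.0483]
orientation: [-0.0, 0.047, 0.999, -0.0]
wrist_force: [0.0, 0.0, -0.8]
finger_gap: 0.0852
clock: 15.5
tcp_pos: [0.4988, 0.1777, 0.0492]
orientation: [0.0, 0.047, 0.999, 0.0]
wrist_force: [-1.2, 0.2, 5.6]
finger_gap: 0.0609
```

```bash
python3 -m creep '[[0,0,-0.0003,0,0,0],[0,0,-0.0006,0,0,0],[0,0,-0.001,0,0,0],[0,0,-0.002,0,0,0],[0,0,-0.003,0,0,0],[0,0,-0.004,0,0,0],[0,0,-0.005,0,0,0],[0,0,-0.006,0,0,0]]' 0.04 70
python3 -m creep '[[0,0,-0.003,0,0,0],[0,0,-0.008,0,0,0],[0,0,-0.014,0,0,0],[0,0,-0.021,0,0,0],[0,0,-0.028,0,0,0],[0,0,-0.035,0,0,0],[0,0,-0.042,0,0,0],[0,0,-0.048,0,0,0]]' 0.04 70
python3 -m creep '[[0,0,-0.006,0,0,0],[0,0,-0.014,0,0,0],[0,0,-0.022,0,0,0],[0,0,-0.028,0,0,0],[0,0,-0.03,0,0,0],[0,0,-0.03,0,0,0],[0,0,-0.03,0,0,0],[0,0,-0.03,0,0,0]]' 0.04 70
python3 - <<'E'
from h import *
im,d,p=grab('top');im2,d2,p2=grab('scene')
np.savez('top4.npz',im=im,d=d);np.savez('scene4.npz',im=im2,d=d2)
z=np.zeros((560,800,3),np.uint8);z[:,:400]=cv2.resize(im[165:249,190:250],(400,560),interpolation=cv2.INTER_CUBIC);z[:400,400:]=cv2.resize(im2[70:150,320:400],(400,400),interpolation=cv2.INTER_CUBIC)
cv2.imwrite('pics/crop6.png',z)
need(.4989,.1777,.134,np.radians(174.8))
E
```

```text
clock: 16.3
tcp_pos: [0.4982, 0.1776, 0.0546]
orientation: [-0.0, 0.047, 0.999, -0.0]
wrist_force: [0.0, 0.9, -1.8]
finger_gap: 0.0607
clock: 17.1
tcp_pos: [0.4986, 0.1776, 0.1035]
orientation: [0.0, 0.047, 0.999, 0.0]
wrist_force: [-0.0, -0.0, -0.6]
finger_gap: 0.0605
clock: 17.9
tcp_pos: [0.4981, 0.1776, 0.1323]
orientation: [-0.0, 0.047, 0.999, -0.0]
wrist_force: [0.6, -0.3, -1.4]
finger_gap: 0.0604
t 18.0 tcp [0.4981 0.1776 0.1323] F [-0.13  0.82 -1.43] gap 0.0606
shift [-0.0007  0.0002 -0.0017] turn [-0.02 -0.04 -0.16]
```

View pics/crop6.png

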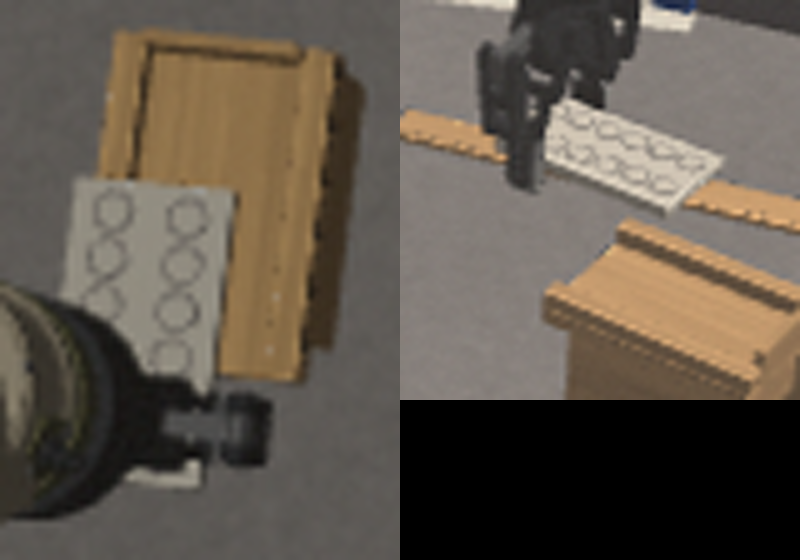

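The tile is held clear of the tray and looks level. Its back corners are at crop (75,178) and (240,192), and its front right corner is at (200,487). I'll measure its plane from depth.

```bash
cat >> h.py <<'E'
def plane(n,im,d,p,box,zlo,zhi):
    u0,v0,u1,v1=box;V,U=np.mgrid[v0:v1,u0:u1];U=U.ravel();V=V.ravel();W=world(p,d,U,V)
    px=im[V,U].astype(int); m=(W[:,2]>zlo)&(W[:,2]<zhi)&(px.max(1)-px.min(1)<35)&(px.min(1)>90); W=W[m]
    A=np.c_[W[:,:2]-W[:,:2].mean(0),np.ones(len(W))];c=np.linalg.lstsq(A,W[:,2],rcond=None)[0]
    print(n,'n',m.sum(),'mean',W.mean(0).round(4),'slope',c[:2].round(4),'resid',np.std(A@c-W[:,2]).round(5)); return W,c
E
python3 - <<'E'
from h import *
f=np.load('top4.npz');p=env.camera_params('top')
W,c=plane('top',f['im'],f['d'],p,(198,190,230,222),.12,.19); 
g=np.load('scene4.npz');W2,c2=plane('scene',g['im'],g['d'],env.camera_params('scene'),(345,85,395,115),.12,.19)
zt=lambda x,y:c[2]+c[:2]@(np.array([x,y])-W[:,:2].mean(0))
k=400/60;h=lambda x,y:(190+(np.array(x)+.5)/k-.5,165+(np.array(y)+.5)/k-.5)
q=world(p,None,*h([75,240,200],[178,192,487]),W[:,2].mean())
print(q.round(4),'centre',(q[0]+q[2])/2, 'edges',np.linalg.norm(q[0]-q[1]),np.linalg.norm(q[2]-q[1]))
print('z at tcp, at centre',zt(.4981,.1776),zt(.535,.175))
E
```

```text
top n 574 mean [0.5574 0.1683 0.162 ] slope [-0.0018 -0.005 ] resid 0.00171
scene n 488 mean [0.5415 0.1703 0.1609] slope [-0.0091  0.0333] resid 0.00287
[[0.5917 0.1987 0.162 ]
 [0.5863 0.1348 0.162 ]
 [0.4728 0.1471 0.162 ]] centre [0.53223842 0.17290655 0.1620073 ] edges 0.0641246533467944 0.1141523453647655
z at tcp, at centre 0.1620681460393645 0.1620144838768429
```

Run:
```python
from h import *
need(.5541,-.1458,.132,np.radians(174.8))
```

```text
t 18.0 tcp [0.4981 0.1776 0.1323] F [-0.13  0.82 -1.43] gap 0.0606
shift [-0.0859 -0.3167  0.0004] turn [-0.02 -0.04 -0.16]
```

```bash
python3 -m creep '[[-0.0013,-0.005,0,0,0,0],[-0.004,-0.015,0,0,0,0],[-0.0081,-0.03,0,0,0,0],[-0.0136,-0.05,0,0,0,0],[-0.019,-0.07,0,0,0,0],[-0.0244,-0.09,0,0,0,0],[-0.0298,-0.11,0,0,0,0],[-0.0353,-0.13,0,0,0,0]]' 0.04 70
python3 -m creep '[[-0.0054,-0.02,0,0,0,0],[-0.0109,-0.04,0,0,0,0],[-0.0163,-0.06,0,0,0,0],[-0.0217,-0.08,0,0,0,0],[-0.0271,-0.1,0,0,0,0],[-0.0326,-0.12,0,0,0,0],[-0.038,-0.14,0,0,0,0],[-0.042,-0.155,0,0,0,0]]' 0.04 70
python3 - <<'E'
from h import *
need(.5541,-.1458,.092,np.radians(174.8))
E
```

```text
clock: 18.8
tcp_pos: [0.5215, 0.0427, 0.1328]
orientation: [0.0, 0.047, 0.999, -0.0]
wrist_force: [0.4, -0.1, -2.3]
finger_gap: 0.0602
clock: 19.6
tcp_pos: [0.5486, -0.1159, 0.1327]
orientation: [0.0, 0.048, 0.999, -0.0]
wrist_force: [0.9, -0.6, -2.6]
finger_gap: 0.0606
t 19.6 tcp [ 0.5486 -0.1159  0.1327] F [ 0.92 -0.55 -2.57] gap 0.0606
shift [-0.0083 -0.0292  0.0408] turn [-0.03  0.01 -0.27]
```

```bash
python3 -m creep '[[-0.0035,-0.0125,0,0,0,0],[-0.0063,-0.0225,0,0,0,0],[-0.008,-0.029,0.004,0,0,0],[-0.0083,-0.0295,0.012,0,0,0],[-0.0083,-0.0295,0.02,0,0,0],[-0.0083,-0.0295,0.027,0,0,0],[-0.0083,-0.0295,0.03,0,0,0],[-0.0083,-0.0295,0.03,0,0,0]]' 0.04 70
python3 - <<'E'
from h import *
im,d,p=grab('top');im2,d2,p2=grab('scene')
z=np.zeros((500,800,3),np.uint8);z[:,:400]=cv2.resize(im[160:240,298:362],(400,500),interpolation=cv2.INTER_CUBIC);z[:400,400:]=cv2.resize(im2[150:250,270:370],(400,400),interpolation=cv2.INTER_CUBIC)
cv2.imwrite('pics/crop7.png',z)
W,c=plane('top',im,d,p,(310,160,350,215),.09,.13)
r=cv2.minAreaRect(W[:,:2].astype(np.float32));print(r)
need(.5541,-.1458,.063,np.radians(174.8))
E
```

```text
clock: 20.4
tcp_pos: [0.5537, -0.1428, 0.1019]
orientation: [-0.001, 0.046, 0.999, 0.0]
wrist_force: [-0.7, -0.1, -1.6]
finger_gap: 0.0605
top n 0 mean [nan nan nan] slope [0. 0.] resid nan
((0.0, 0.0), (0.0, 0.0), 0.0)
t 20.5 tcp [ 0.5543 -0.1432  0.1028] F [-0.05 -0.51 -1.38] gap 0.0604
shift [-0.     -0.0026  0.0398] turn [-0.    0.   -0.13]h.py:22: RuntimeWarning: Mean of empty slice.
  A=np.c_[W[:,:2]-W[:,:2].mean(0),np.ones(len(W))];c=np.linalg.lstsq(A,W[:,2],rcond=None)[0]
  ret = um.true_divide(
h.py:23: RuntimeWarning: Mean of empty slice.
  print(n,'n',m.sum(),'mean',W.mean(0).round(4),'slope',c[:2].round(4),'resid',np.std(A@c-W[:,2]).round(5)); return W,c
  ret = _var(a, axis=axis, dtype=dtype, out=out, ddof=ddof,
  arrmean = um.true_divide(arrmean, div, out=arrmean,
  ret = ret.dtype.type(ret / rcount)
```

View pics/crop7.png

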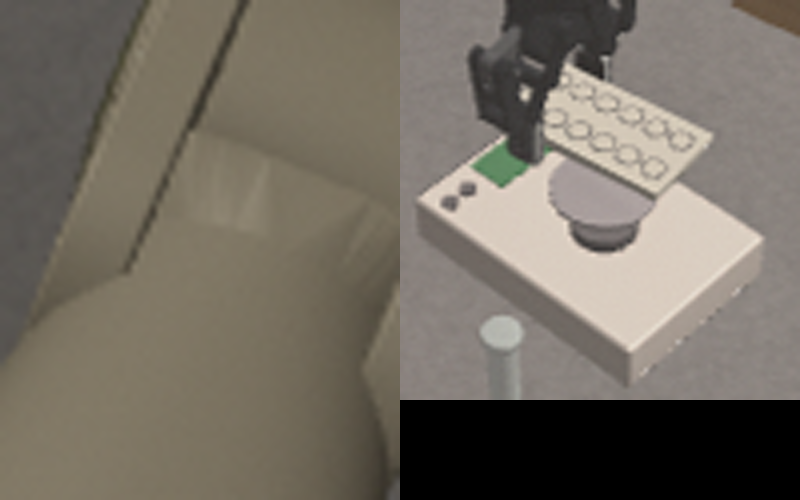

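The top view is blocked by the arm. The scene crop shows the tile held level above the pan, with its top far corners at crop (713,133) and (657,188). I'll check the centre from these.

Run:
```python
from h import *
p=env.camera_params('scene')
u=270+(np.array([713,657])-400+.5)/4-.5; v=150+(np.array([133,188])+.5)/4-.5
w=world(p,None,u,v,.1317);e=w[0]-w[1];X=np.array([e[1],-e[0],0])/np.linalg.norm(e)
print(w.round(4),np.linalg.norm(e),'centre',w.mean(0)-.058*X,'yaw',np.degrees(np.arctan2(X[1],X[0])))
# pan centre from scene: ellipse left (548,192) right edge (655,200) rough
g=np.load('scene1.npz');P,c=plane('pan scene',g['im'],g['d'],p,(300,180,340,215),.072,.09);print(cv2.minEnclosingCircle(P[:,:2].astype(np.float32)))
```

```text
[[ 0.6478 -0.1214  0.1317]
 [ 0.6415 -0.1786  0.1317]] 0.057586341845394795 centre [ 0.58700339 -0.14367414  0.1317    ] yaw -6.268744321202731
pan scene n 455 mean [ 0.5888 -0.1518  0.0806] slope [-0.0043  0.0058] resid 0.00157
((0.5878596901893616, -0.14999061822891235), 0.03552611544728279)
```

```bash
python3 -m creep '[[0,-0.002,0.004,0,0,0],[-0.001,-0.004,0.01,0,0,0],[-0.001,-0.004,0.017,0,0,0],[-0.001,-0.004,0.024,0,0,0],[-0.001,-0.004,0.03,0,0,0],[-0.001,-0.004,0.034,0,0,0],[-0.001,-0.004,0.036,0,0,0],[-0.001,-0.004,0.0365,0,0,0]]' 0.04 70
python3 -m creep '[[0,0,0.0004,0,0,0],[0,0,0.0008,0,0,0],[0,0,0.0012,0,0,0],[0,0,0.0016,0,0,0],[0,0,0.002,0,0,0],[0,0,0.0024,0,0,0],[0,0,0.0028,0,0,0],[0,0,0.0032,0,0,0]]' 0.04 70
```

```text
clock: 21.3
tcp_pos: [0.5548, -0.1475, 0.066]
orientation: [-0.0, 0.047, 0.999, 0.0]
wrist_force: [0.7, 0.2, -1.3]
finger_gap: 0.0603
clock: 22.1
tcp_pos: [0.5549, -0.1476, 0.063]
orientation: [-0.0, 0.047, 0.999, -0.0]
wrist_force: [1.1, -0.2, -1.3]
finger_gap: 0.0603
```

```bash
python3 -m creep '[[0,0,0.0004,0,0,0],[0,0,0.0008,0,0,0],[0,0,0.0012,0,0,0],[0,0,0.0016,0,0,0],[0,0,0.002,0,0,0],[0,0,0.0024,0,0,0],[0,0,0.0027,0,0,0],[0,0,0.0027,0,0,0]]' 0.04 70
python3 -m creep '[[0,0,0.0003,0,0,0],[0,0,0.0006,0,0,0],[0,0,0.0009,0,0,0],[0,0,0.0012,0,0,0],[0,0,0.0012,0,0,0],[0,0,0.0012,0,0,0],[0,0,0.0012,0,0,0],[0,0,0.0012,0,0,0]]' 0.04 70
```

```text
clock: 22.9
tcp_pos: [0.5548, -0.1476, 0.0603]
orientation: [-0.0, 0.047, 0.999, -0.0]
wrist_force: [-0.3, -0.5, -1.7]
finger_gap: 0.0601
clock: 23.7
tcp_pos: [0.5549, -0.1476, 0.0592]
orientation: [0.0, 0.047, 0.999, -0.0]
wrist_force: [-0.1, 0.2, -0.9]
finger_gap: 0.0606
```

```bash
python3 -m creep '[[0,0,0.0003,0,0,0],[0,0,0.0006,0,0,0],[0,0,0.0008,0,0,0],[0,0,0.0008,0,0,0],[0,0,0.0008,0,0,0],[0,0,0.0008,0,0,0],[0,0,0.0008,0,0,0],[0,0,0.0008,0,0,0]]' 0.04 70
python3 -m creep '[[0,0,0.0002,0,0,0],[0,0,0.0004,0,0,0],[0,0,0.0004,0,0,0],[0,0,0.0004,0,0,0],[0,0,0.0004,0,0,0],[0,0,0.0004,0,0,0],[0,0,0.0004,0,0,0],[0,0,0.0004,0,0,0]]' 0.04 70
python3 -c "
from h import *
for _ in range(4):
    env.read_camera('top');print(env.get_state()['wrist_force'].round(2),env.get_state()['ft_torque'].round(3))"
```

```text
clock: 24.5
tcp_pos: [0.5549, -0.1476, 0.0584]
orientation: [0.0, 0.047, 0.999, -0.0]
wrist_force: [-0.1, -0.7, 1.4]
finger_gap: 0.0608
clock: 25.3
tcp_pos: [0.5549, -0.1476, 0.058]
orientation: [0.0, 0.047, 0.999, -0.0]
wrist_force: [-1.0, 0.1, 3.4]
finger_gap: 0.0605
[-0.02 -0.64  2.33] [ 0.069  0.278 -0.048]
[-1.8   0.87  2.46] [ 0.085  0.217 -0.015]
[-1.35  0.26  1.44] [0.135 0.23  0.031]
[-0.8  -0.05  1.72] [0.105 0.25  0.04 ]
```

```bash
python3 -m creep '[[0,0,-0.0002,0,0,0],[0,0,-0.0004,0,0,0],[0,0,-0.0004,0,0,0],[0,0,-0.0004,0,0,0],[0,0,-0.0004,0,0,0],[0,0,-0.0004,0,0,0],[0,0,-0.0004,0,0,0],[0,0,-0.0004,0,0,0]]' 0.058 20
python3 -m creep '[[0,0,0,0,0,0],[0,0,0,0,0,0],[0,0,0,0,0,0],[0,0,0,0,0,0],[0,0,0,0,0,0],[0,0,0,0,0,0],[0,0,0,0,0,0],[0,0,0,0,0,0]]' 0.066 20
python3 -m creep '[[0,0,0,0,0,0],[0,0,0,0,0,0],[0,0,0,0,0,0],[0,0,0,0,0,0],[0,0,0,0,0,0],[0,0,0,0,0,0],[0,0,0,0,0,0],[0,0,0,0,0,0]]' 0.082 20
python3 - <<'E'
from h import *
im2,d2,p2=grab('scene')
cv2.imwrite('pics/crop8.png',cv2.resize(im2[150:250,270:370],(500,500),interpolation=cv2.INTER_CUBIC))
plane('scene',im2,d2,p2,(295,165,365,215),.082,.094)
E
```

```text
clock: 26.3
tcp_pos: [0.5549, -0.1476, 0.0583]
orientation: [0.0, 0.047, 0.999, -0.0]
wrist_force: [-1.4, 0.3, 1.0]
finger_gap: 0.0604
clock: 27.1
tcp_pos: [0.5549, -0.1476, 0.0583]
orientation: [0.0, 0.047, 0.999, -0.0]
wrist_force: [1.1, 0.1, -0.3]
finger_gap: 0.0662
clock: 27.9
tcp_pos: [0.5549, -0.1476, 0.0584]
orientation: [-0.0, 0.047, 0.999, -0.0]
wrist_force: [0.6, 0.2, -1.4]
finger_gap: 0.0818
scene n 806 mean [ 0.5964 -0.1543  0.0879] slope [-0.0022  0.0084] resid 0.00179
```

View pics/crop8.png

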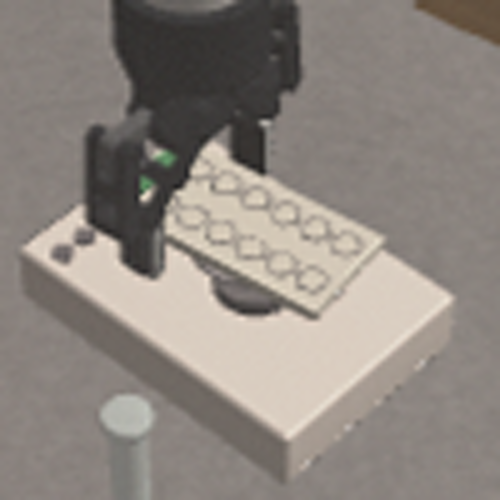

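The tile lies level on the pan with fingers clear on both sides (near finger at crop (145,240)). Next I'll retreat straight up.

```bash
python3 -m creep '[[0,0,-0.002,0,0,0],[0,0,-0.006,0,0,0],[0,0,-0.012,0,0,0],[0,0,-0.02,0,0,0],[0,0,-0.03,0,0,0],[0,0,-0.042,0,0,0],[0,0,-0.056,0,0,0],[0,0,-0.07,0,0,0]]' 0.082
python3 -m creep '[[0,0.02,-0.02,0,0,0],[0,0.05,-0.04,0,0,0],[0,0.09,-0.06,0,0,0],[0,0.13,-0.07,0,0,0],[0,0.17,-0.07,0,0,0],[0,0.2,-0.07,0,0,0],[0,0.21,-0.07,0,0,0],[0,0.21,-0.07,0,0,0]]' 0.082
python3 - <<'E'
from h import *
im,d,p=grab('top')
cv2.imwrite('pics/crop9.png',cv2.resize(im[130:310,140:440],None,fx=2.6,fy=2.6,interpolation=cv2.INTER_CUBIC))
W,c=plane('top',im,d,p,(300,160,370,240),.075,.1)
r=cv2.minAreaRect(W[:,:2].astype(np.float32));print(r)
E
```

```text
clock: 28.75
tcp_pos: [0.5551, -0.1477, 0.1299]
orientation: [0.0, 0.047, 0.999, -0.0]
wrist_force: [0.7, -0.2, -0.0]
finger_gap: 0.082
clock: 29.55
tcp_pos: [0.5746, 0.0627, 0.199]
orientation: [0.0, 0.045, 0.999, -0.0]
wrist_force: [0.7, 0.4, -0.4]
finger_gap: 0.0821
top n 939 mean [ 0.5887 -0.151   0.0886] slope [-0.0035 -0.0152] resid 0.00214
((0.5894368290901184, -0.14928825199604034), (0.0673804059624672, 0.11594989895820618), 84.6280746459961)
```

View pics/crop9.png

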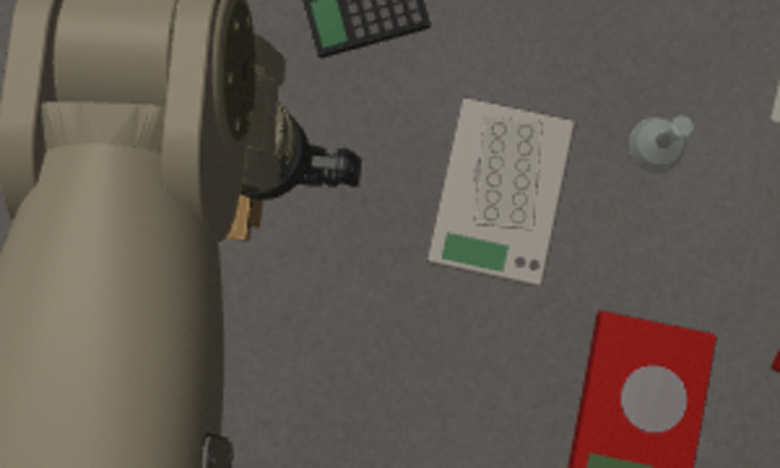

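The tile is centred on the pan: measured (0.589, -0.150) against the pan at (0.589, -0.150). It is flat and released, the flask and calculator are undisturbed, and the arm is clear.

```bash
python3 -m creep '[[0,0,0,0,0,0],[0,0,0,0,0,0],[0,0,0,0,0,0],[0,0,0,0,0,0],[0,0,0,0,0,0],[0,0,0,0,0,0],[0,0,0,0,0,0],[0,0,0,0,0,0]]'; python3 -c "
from workcell import env
print(env.hand_in())"
```

```text
clock: 30.4
tcp_pos: [0.5745, 0.0615, 0.1983]
orientation: [0.0, 0.047, 0.999, -0.0]
wrist_force: [-0.2, 0.0, 0.6]
finger_gap: 0.0821
the job is handed in; nothing more can be done
None
```

The tile is on the white balance's pan, released, and I handed the job in at about 30 s; no verdict was reported.

- **Slide:** I pressed the tile at about 5–7 N, a little under the suggested 8–11 N. It slid without slipping to roughly 45 mm of overhang and stayed flat.
- **Lift:** I pinched it by its long sides and lifted it clear. It looked level in the pictures and in the depth fit.
- **Placing:** I lowered it slowly. The peak push read at the wrist was about 3.4 N.

**Last checks:**
- **Centring:** The top view put the tile centre within about 1–2 mm of the pan centre.
- **Flatness:** The depth slopes were at most about 0.015 rad.
- **Arm:** It was clear, with wrist force near zero.
- **Bystanders:** The flask and calculator looked undisturbed. The bottle and ruler were outside or hidden in the last view, so I did not recheck them, but the arm never went near them.

One intermediate check failed: the arm blocked the top camera above the pan, so I used the scene camera instead. Its first centre estimate was about 4 mm off to the side after allowing for the rest of the planned move. I corrected most of that before lowering.

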